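# Lay out the bench for a plating run

### The arm

A 6-joint arm with a two-finger parallel gripper is mounted at the origin on the work surface. World frame = base frame: x ahead of the robot, y to its left, z up, the work surface at z = 0. Lengths are in mm, angles in degrees, forces in N, time in s.
With the tool pointing down it reaches from about 300 to 850 mm from the base axis. Payload 4.2 kg.
Tool frame: the origin (TCP) lies between the finger pads; the fingertips stand ahead of it and the grasp point (between the pads) lies 8 mm behind it (env.tip_reach is the x of the fingertips in the tool frame, in mm); x points along the fingers, y is the direction in which the jaws open and shut, and the axes are right-handed (so a half turn about x gives the same grasp; the last joint's range is limited). The gripper opens to 91 mm and grips with 3 to 60 N. Pads are 32 mm wide; open, the fingers measure 118 mm over their backs; the gripper's body (76 mm by 178 mm) begins 60 mm behind the grasp point.
Start: joints at [-64.572, 18.312, 89.639, -0, 72.044, -1.146], TCP at [257.231, -514.27, 224.976] pointing down, gripper open.
Joint ranges: [-177.97, 177.97], [-48.28, 115.42], [12.27, 149.76], [-77.06, 257.06], [2.81, 150.46], [-146.56, 146.56]. Speed limits (degrees/s): [147.25, 147.25, 180, 180, 180, 180].

### API

Orientations are given as [roll, pitch, yaw] about the fixed x, y, z axes, in that order (R = Rz(yaw) Ry(pitch) Rx(roll)).
In Python, from workcell import env, cams gives the robot as it stands.
- The arm moves only by the tool arm_command, never from a script. Its argument "deltas" is a list of rows, each a list of 3 entries, a list of its own where there are three numbers: the opening, from 0 (shut) to 1 (fully open), then the shift along the world's x, y, z in mm, then the turn about the world's z in rad. A call has 1 to 20 rows; each row is the pose to reach, as a shift and turn from the pose commanded when the call began; what a row does not reach only later rows make up. A row lasts 1/10 s, in which the tool goes at most 50 mm and 8.59 degrees, less where a joint would pass 70% of its speed; a pose out of reach is approached as far as the arm can. A call with a gripper value outside its range is refused whole. The fingers move at their own pace and stop on an object; "grip_force" is the grip in N (left out, the last holds). Time passes only in rows, so rows that repeat a pose let the fingers close. It gives the time, the measured TCP pose, the force and the opening at its end, in the units of the state.
- env.state(): the state, without advancing time (a new reading comes with each control period).
- cams.grab_frame(name): name is "side" or "top"; returns a dict with "img" (400x640x3 uint8, red, green, blue), "K" (3x3 intrinsics, pixels), "dist" ([k1, k2, p1, p2, k3] as OpenCV has them; the pictures are not rectified), "rvec" (rotation vector, rad) and "tvec" (3), from world to camera coordinates, as OpenCV has them. Camera axes: x right, y down, z forward; pixel columns grow to the right and rows downward; lengths in mm; the calibration is good to about 2 mm. A picture is of the moment at which its call begins. There is no depth.
- env.job_done(): hands the job in, once; it reports no verdict.
Trained networks look in a picture, given as the dict that the camera call returned (one of the last four; its "shot" number tells which), for a name from the list of things; names that differ only in an ending like _2 or _b are one class to them, and where a whole thing is asked for, a point or a joint stands for the part that bears it (a point fixed in the world has none). Each returns a list of dicts, best first, with "conf" (0 to 1); they miss things now and then, are a little off and sometimes report something else, mostly with a low value. They report only what shows in the picture. A call takes as long as a camera call. They do not tell look-alikes from the thing itself.
- cams.silhouettes(picture, name): "region" (400x640 bool, what is visible of it) and "centre" ([column, row] in pixels, amid what is visible of it).
The state is a dict: "time_s": time; "qpos": joint angles; "qvel": joint speeds; "effort": joint torques, N m; "ee_pos": TCP position; "ee_rot": TCP orientation; "force": force on the tool from outside, world axes, zero at the start; "torque": the same for the moment, N m; "gripper_width": finger opening in mm.
Only numpy, scipy, OpenCV 4.12 (cv2) and the standard library are available. Lean on these libraries where they do the work, as an engineer would, in place of code of your own. Each camera call takes 0.05 s, during which the arm holds its last target.

### The job

Set up the bench, with left and right as the robot sees them: stand the tip box on the bench close beside the tube rack on its left, centred on it and squared to it with one of its short ends towards the rack and about a finger's width (15 mm) of gap, and lay the closed dish on top in the middle of the box. Put the open beaker upright in the middle of the stirrer's round plate, and the white lidded jar upright in the bottle tray, midway between its two amber bottles. Leave the little vial and the rubber stopper where they are.

Things in the scene. Friction and masses are not known exactly. Their poses are not given: they have to be found in the camera images.
- rack: Fixed cream plastic rack of small tubes on four legs, 100 mm (its x) by 70 mm (its y) and 50 mm high, tube caps to 55 mm. Origin: centre of its footprint, on the bench. Its x axis points away from the robot (turned by up to 0.15 rad), its y axis points to its left as the robot sees it, z up. The tip box's place is on its +y side: with a 15 mm gap the box's centre lies 96 mm from the rack's centre along the rack's y, its own axes parallel to the rack's.
- stirrer_plate (a point): Centre of the top face of the round steel plate (90 mm across) on the fixed white stirrer; the stirrer is 150 mm (x) by 110 mm (y), turned by up to 0.15 rad, the plate's top 62 mm above the bench. z up. The plate lies 12 mm beyond the middle of the stirrer's housing, away from the robot and its knob.
- tray_gap (a point): Middle of the empty place in the fixed grey bottle tray, on the tray's floor, about 4 mm above the bench. The tray is 210 mm (its x, roughly away from the robot, turned by up to 0.15 rad) by 90 mm (its y), its rim 10 mm above the bench. Two fixed amber bottles with black caps, 46 mm across, their tops 85 mm above the bench, stand 75 mm from this point along +x and -x. z up.
- tipbox_mid (a point): Centre of the loose closed tip box, cream with a white lid: 66 mm (its x) by 92 mm (its y) by 50 mm high; this point is 25 mm above its underside. z up. Flat top, no rim. About 0.14 kg.
- dish_mid (a point): Centre of the loose closed round dish with a flat pale-tan lid: lid 56 mm across, foot 53 mm, 18 mm high; this point is 9 mm above its underside. z up. About 50 g.
- beaker_mid (a point): Centre of the loose open white plastic beaker: 52 mm across at the foot, 54 mm at the rim, 72 mm high, wall 3 mm; this point is 36 mm above its underside. z up. About 60 g.
- jar_mid (a point): Centre of the loose closed white jar with a white screw lid and a plain paper band: 54 mm across, 80 mm high (lid, 53 mm across, from 62 mm up); this point is 40 mm above its underside. z up. About 0.14 kg.
- vial_mid (a point): Centre of a small loose amber vial with a black cap, 26 mm across and 50 mm high; this point is 25 mm above its underside. A bystander: not to be moved.
- stopper_mid (a point): Centre of a loose dark rubber stopper, a cone 40 mm across at the foot, 30 mm at the top, 32 mm high; this point is 16 mm above its underside. A bystander standing behind the targets: not to be moved.
There are look-alikes about, which are no part of the job. Leave any red or turquoise look-alike of the part that bears jar_mid alone.

How it is judged:
By the outcome, as a careful person would: the job done as asked, in the order asked, and still so for the second after the job is handed in, with the robot touching nothing.
It also fails if it takes over 106 s, if anything falls off the work surface, if the arm or the gripper's body presses on something with over 40 N, if the wrist force passes 120 N, or if a joint passes its speed limit or range.

## Working session

There is one attempt and no reset: what is moved stays moved. The work goes in short steps, Python scripts to look and compute and a tool call to move; the robot and the scene stay as the last step left them, time stands still between calls to the robot, and variables do not carry over. Pictures are saved under pics/ and viewed, and the job is handed in when it is done.

Besides the shell and the picture viewer there is one more tool, called after "Emit:" as name(argument=value, ...) on one line, values as JSON. arm_command: Moves the arm, as the interface text tells. Its arguments: {"type":"object","properties":{"deltas":{"type":"array","items":{"type":"array"}},"grip_force":{"type":"number"}},"required":["deltas"]}

```bash
ls; mkdir -p pics
python3 - <<'E'
from workcell import env, cams
import cv2
print(env.state(), env.tip_reach)
for n in ("side","top"):
    f=cams.grab_frame(n); cv2.imwrite(f"pics/{n}0.png",f["img"][:,:,::-1]); print(n,f["K"],f["dist"],f["rvec"],f["tvec"],f["shot"])
E
```

```text
pics
{'time_s': 0.0, 'qpos': array([-6.45700274e+01,  1.83501284e+01,  8.97053319e+01, -1.72416018e-03,
        7.20413099e+01, -1.14692425e+00]), 'qvel': array([-0.0177049 ,  0.03168939,  0.02050676,  0.06000968,  0.02537868,
       -0.01823874]), 'effort': array([ 1.33664464e-03, -4.12467957e+01, -2.31970650e+01,  7.28895748e-02,
        4.56318946e-02, -1.26720270e-04]), 'ee_pos': array([ 257.03733794, -513.82991695,  224.14268263]), 'ee_rot': array([-90.17644463,  89.90321584, 116.40098522]), 'force': array([-0.79146425, -0.53414144,  0.1259882 ]), 'torque': array([-0.04286976,  0.00020532,  0.01858364]), 'gripper_width': 91.47000187989879} 11.0
side [[390.17951094   0.         319.2040967 ]
 [  0.         390.17951094 206.30049203]
 [  0.           0.           1.        ]] [-0.07073803  0.          0.          0.          0.        ] [ 0.91416231 -2.2914668   1.30013889] [433.54202908 287.72646978 520.93893924] 1
top [[401.18681361   0.         322.64375782]
 [  0.         401.18681361 198.26353994]
 [  0.           0.           1.        ]] [-0.04143556  0.          0.          0.          0.        ] [ 2.20415617 -2.15442304  0.07889735] [ -14.93422826  581.66285055 1103.40054099] 2
```

View pics/side0.png

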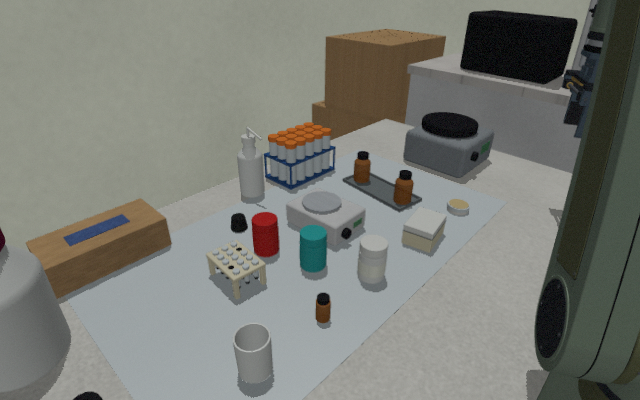

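View pics/top0.png

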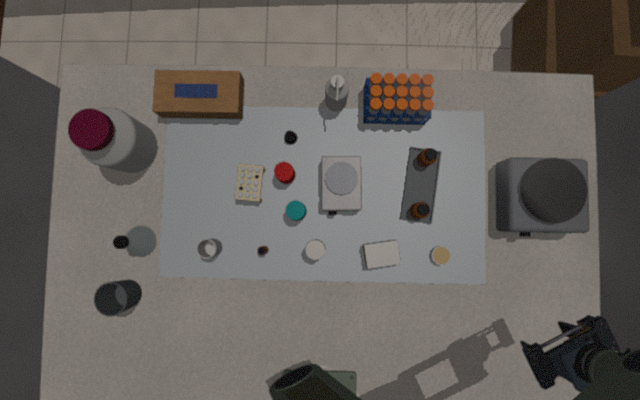

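```bash
cat > h.py <<'E'
import numpy as np, cv2
from workcell import env, cams
def proj(f,P):
    return cv2.projectPoints(np.asarray(P,float).reshape(-1,1,3),np.array(f["rvec"],float),np.array(f["tvec"],float),np.array(f["K"]),np.array(f["dist"],float))[0].reshape(-1,2)
def ray(f,uv):
    R=cv2.Rodrigues(np.array(f["rvec"],float))[0]; t=np.array(f["tvec"],float)
    n=cv2.undistortPoints(np.array(uv,float).reshape(-1,1,2),np.array(f["K"]),np.array(f["dist"],float)).reshape(2)
    return -R.T@t, R.T@np.array([n[0],n[1],1.])
def atz(f,uv,z):
    c,d=ray(f,uv); return c+d*(z-c[2])/d[2]
E
python3 - <<'E'
from h import *
import pickle
F={n:cams.grab_frame(n) for n in("side","top")}
out={}
Z=dict(rack=30,stirrer_plate=62,tray_gap=30,tipbox_mid=30,dish_mid=15,beaker_mid=50,jar_mid=50,vial_mid=30,stopper_mid=20)
for n,f in F.items():
    vis=f["img"].copy()
    for k in Z:
        r=cams.silhouettes(f,k); out[n,k]=r
        for i,d in enumerate(r):
            print(n,k,round(d["conf"],2),np.round(d["centre"],1),d["region"].sum(),np.round(atz(f,d["centre"],Z[k]),0)[:2])
            vis[d["region"]]=vis[d["region"]]//2+np.array([0,100,0] if i==0 else [100,0,0],np.uint8)
    cv2.imwrite(f"pics/{n}_seg.png",vis[:,:,::-1])
pickle.dump((F,out),open("p0.pkl","wb"))
E
```

```text
side rack 0.71 [234.6 262.6] 1839 [631. 199.]
side stirrer_plate 0.79 [332.5 215.1] 2785 [576. -21.]
side tray_gap 0.82 [382.3 182.4] 2149 [ 621. -275.]
side tray_gap 0.43 [328.5 217.3] 2755 [609. -46.]
side tipbox_mid 0.77 [426.  230.1] 1427 [ 421. -157.]
side tipbox_mid 0.27 [381.5 181.3] 2043 [ 626. -278.]
side dish_mid 0.87 [455.1 205.2] 337 [ 433. -327.]
side beaker_mid 0.56 [255.8 353.1] 1878 [425. 313.]
side jar_mid 0.95 [374.6 256.6] 1219 [434.  18.]
side jar_mid 0.67 [315.1 246.4] 1192 [537.  73.]
side vial_mid 0.8 [323.7 306.1] 400 [430. 164.]
side stopper_mid 0.55 [238.7 225. ] 292 [742. 106.]
top rack 0.72 [248.6 181.2] 939 [625. 207.]
top stirrer_plate 0.88 [340.3 183.5] 2238 [620. -49.]
top tray_gap 0.56 [420.  183.6] 2352 [ 629. -273.]
top tipbox_mid 0.68 [381.6 253.7] 857 [ 431. -168.]
top dish_mid 0.73 [439.1 254.2] 272 [ 433. -332.]
top dish_mid 0.19 [290.3 135. ] 150 [762.  95.]
top beaker_mid 0.79 [207.3 247.9] 401 [437. 309.]
top jar_mid 0.78 [283.5 172.8] 363 [648. 108.]
top jar_mid 0.76 [315.9 247.4] 327 [446.  13.]
top jar_mid 0.66 [295.6 206. ] 339 [557.  72.]
top stopper_mid 0.45 [286.7 134.3] 137 [763. 105.]
```

View pics/side_seg.png

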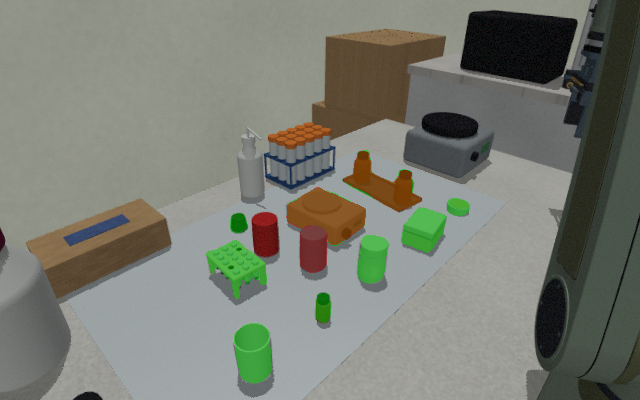

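View pics/top_seg.png

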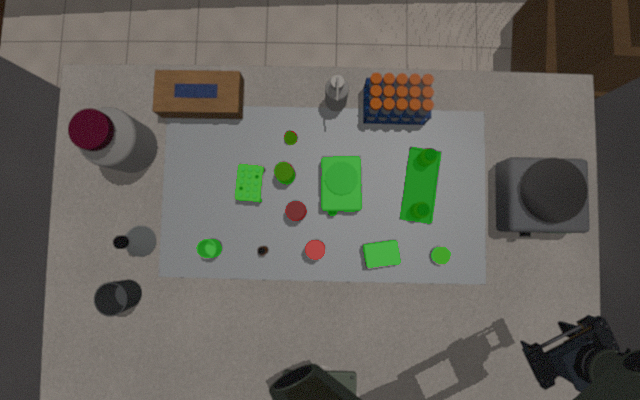

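```bash
cat >> h.py <<'E'
from scipy.optimize import minimize
def box(a,b,z0,z1): return np.array([[x,y,z] for x in(-a/2,a/2) for y in(-b/2,b/2) for z in(z0,z1)],float)
def cyl(d0,d1,z0,z1):
    t=np.linspace(0,2*np.pi,48,endpoint=False); c=np.c_[np.cos(t),np.sin(t)]
    return np.r_[np.c_[c*d0/2,0*t+z0],np.c_[c*d1/2,0*t+z1]]
def T(P,dx,dy=0): return P+np.array([dx,dy,0])
S={'rack':[box(100,70,0,50)],'tipbox_mid':[box(66,92,0,50)],'dish_mid':[cyl(53,53,0,10),cyl(56,56,9,18)],
'beaker_mid':[cyl(52,54,0,72)],'jar_mid':[cyl(54,54,0,62),cyl(53,53,62,80)],'vial_mid':[cyl(26,26,0,50)],'stopper_mid':[cyl(40,30,0,32)],
'tray_gap':[box(210,90,0,10),T(cyl(46,46,4,60),75),T(cyl(46,46,4,60),-75)],
'stirrer_plate':[T(box(150,110,0,56),-12),cyl(90,90,50,62)]}
U=4
def hull(m):
    c=cv2.findContours(m.astype(np.uint8),cv2.RETR_EXTERNAL,cv2.CHAIN_APPROX_NONE)[0]
    o=np.zeros(m.shape,np.uint8); h=cv2.convexHull(np.vstack(c)); cv2.fillConvexPoly(o,h,1); return o>0
def render(f,shape,p,z0=0):
    x,y,w=p[:3]; R=np.array([[np.cos(w),-np.sin(w),0],[np.sin(w),np.cos(w),0],[0,0,1]])
    im=np.zeros((400*U,640*U),np.uint8)
    for P in shape:
        uv=proj(f,P@R.T+[x,y,z0])
        h=cv2.convexHull(((uv+.5)*U-.5).astype(np.float32))
        cv2.fillConvexPoly(im,np.round(h*16).astype(np.int32),255,shift=4)
    return cv2.resize(im,(640,400),interpolation=cv2.INTER_AREA)/255.
def fit(pairs,shape,p0,yaw=True,z0=0):
    def cost(q):
        p=[q[0],q[1],q[2]/100 if yaw else 0]
        return sum(np.abs(render(f,shape,p,z0)-m).sum()/max(1,m.sum()) for f,m in pairs)
    best=None
    q=np.array([p0[0],p0[1],p0[2]*100 if yaw else 0])[:3 if yaw else 2]
    for s in(12,3):
        sim=np.vstack([q]+[q+s*e for e in np.eye(len(q))])
        r=minimize(cost,q,method="Nelder-Mead",options=dict(initial_simplex=sim,xatol=.05,fatol=1e-5)); q=r.x
    return np.r_[q[:2],q[2]/100 if yaw else 0],r.fun
E
cat > m.py <<'E'
from h import *
import pickle
F,out=pickle.load(open("p0.pkl","rb"))
init=dict(rack=(628,203,0),tipbox_mid=(430,-162,0),dish_mid=(433,-330,0),beaker_mid=(433,311,0),jar_mid=(440,15,0),vial_mid=(430,164,0),stopper_mid=(750,100,0),tray_gap=(625,-275,0),stirrer_plate=(620,-48,0))
V={n:F[n]["img"].copy() for n in F}
for k,p0 in init.items():
    M={}
    for n,f in F.items():
        c=[d["region"] for d in out[n,k]]
        if not c: continue
        uv=proj(f,[*p0[:2],25])[0]
        c.sort(key=lambda m: np.hypot(*(np.argwhere(m).mean(0)[::-1]-uv)))
        m=c[0]
        if k not in("tray_gap","stirrer_plate"): m=hull(m)
        M[n]=(f,m.astype(float))
    yaw=k in("rack","tipbox_mid","tray_gap","stirrer_plate")
    for sel in (["side"],["top"],["side","top"]):
        if any(s not in M for s in sel): continue
        p,c=fit([M[s] for s in sel],S[k],p0,yaw); print(k,sel,np.round(p,3),round(c,3))
    for n in F:
        o=(render(F[n],S[k],p)>.5).astype(np.uint8)
        cs=cv2.findContours(o,cv2.RETR_EXTERNAL,cv2.CHAIN_APPROX_NONE)[0]
        cv2.drawContours(V[n],cs,-1,(255,0,255),1)
for n in F: 
    a=V[n][110:390,150:510] if n=="side" else V[n][110:290,150:490]
    cv2.imwrite(f"pics/{n}_fit.png",cv2.resize(a,None,fx=2.1,fy=2.1,interpolation=cv2.INTER_NEAREST)[:,:,::-1])
E
python3 m.py
```

```text
rack ['side'] [ 6.22349e+02  2.02104e+02 -1.03000e-01] 0.039
rack ['top'] [ 6.20045e+02  2.05612e+02 -6.10000e-02] 0.061
rack ['side', 'top'] [ 6.20563e+02  2.04256e+02 -7.60000e-02] 0.136
tipbox_mid ['side'] [ 4.30976e+02 -1.65556e+02  1.48000e-01] 0.03
tipbox_mid ['top'] [ 4.32126e+02 -1.66800e+02  1.56000e-01] 0.048
tipbox_mid ['side', 'top'] [ 4.31523e+02 -1.66434e+02  1.49000e-01] 0.086
dish_mid ['side'] [ 429.293 -335.287    0.   ] 0.061
dish_mid ['top'] [ 430.821 -335.872    0.   ] 0.228
dish_mid ['side', 'top'] [ 429.449 -336.067    0.   ] 0.291
beaker_mid ['side'] [437.128 308.758   0.   ] 0.072
beaker_mid ['top'] [435.577 307.749   0.   ] 0.095
beaker_mid ['side', 'top'] [436.001 308.284   0.   ] 0.183
jar_mid ['side'] [440.518  16.074   0.   ] 0.061
jar_mid ['top'] [441.139  16.268   0.   ] 0.064
jar_mid ['side', 'top'] [440.769  16.199   0.   ] 0.127
vial_mid ['side'] [433.55  162.245   0.   ] 0.148
stopper_mid ['side'] [759.53   96.196   0.   ] 0.076
stopper_mid ['top'] [756.667  96.792   0.   ] 0.111
stopper_mid ['side', 'top'] [757.801  96.381   0.   ] 0.232
tray_gap ['side'] [ 6.29503e+02 -2.82621e+02 -1.57000e-01] 0.139
tray_gap ['top'] [ 6.27911e+02 -2.79946e+02 -1.33000e-01] 0.033
tray_gap ['side', 'top'] [ 6.28182e+02 -2.80329e+02 -1.36000e-01] 0.181
stirrer_plate ['side'] [ 6.38967e+02 -5.75540e+01  2.00000e-02] 0.18
stirrer_plate ['top'] [ 6.3461e+02 -4.9698e+01  3.3000e-02] 0.044
stirrer_plate ['side', 'top'] [ 6.34965e+02 -5.00270e+01  2.60000e-02] 0.247
```

View pics/side_fit.png

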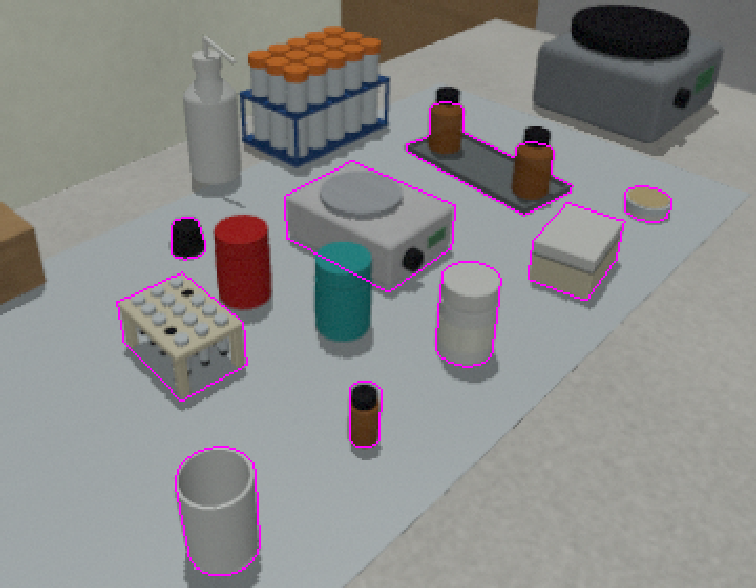

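View pics/top_fit.png

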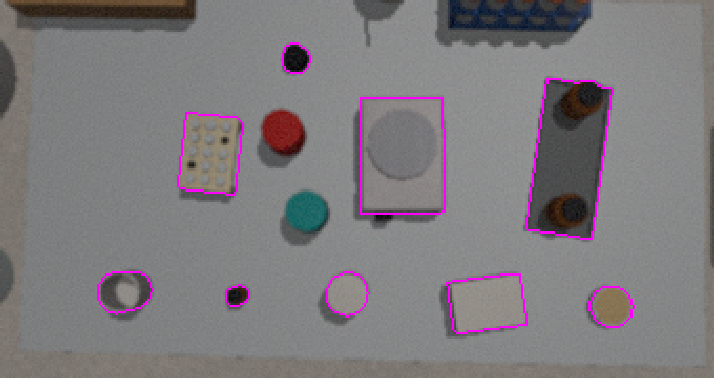

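```bash
cat > m2.py <<'E'
from h import *
import pickle
F,out=pickle.load(open("p0.pkl","rb"))
G={}
for n,f in F.items():
    g=cv2.GaussianBlur(f["img"],(0,0),0.8).astype(float)
    G[n]=np.sqrt(sum(cv2.Sobel(g[:,:,c],cv2.CV_64F,1,0)**2+cv2.Sobel(g[:,:,c],cv2.CV_64F,0,1)**2 for c in range(3)))
def score(n,P):
    uv=proj(F[n],P).astype(np.float32)
    return cv2.remap(G[n],uv[:,0].reshape(-1,1),uv[:,1].reshape(-1,1),cv2.INTER_LINEAR).mean()
def run(name,gen,p0,sels=(["side"],["top"],["side","top"]),rng=8):
    for sel in sels:
        best=None
        for dx in(-4,0,4):
            for dy in(-4,0,4):
                q=np.array(p0)+np.r_[dx,dy,[0]*(len(p0)-2)]
                sim=np.vstack([q]+[q+3*e for e in np.eye(len(q))])
                r=minimize(lambda q:-sum(score(n,gen(q)) for n in sel),q,method="Nelder-Mead",options=dict(initial_simplex=sim,xatol=.02))
                if best is None or r.fun<best.fun: best=r
        print(name,sel,np.round(best.x,2),round(best.fun,1))
t=np.linspace(0,2*np.pi,200,endpoint=False)
run("plate62",lambda q:np.c_[q[0]+45*np.cos(t),q[1]+45*np.sin(t),0*t+62],[635,-50])
def rect(q,a,b,z):
    s=np.linspace(-.5,.5,60); o=0*s
    P=np.r_[np.c_[s*a,o+b/2],np.c_[s*a,o-b/2],np.c_[o+a/2,s*b],np.c_[o-a/2,s*b]]
    w=q[2]/100; R=np.array([[np.cos(w),-np.sin(w)],[np.sin(w),np.cos(w)]])
    return np.c_[P@R.T+q[:2],np.full(len(P),z)]
run("rack",lambda q:rect(q,100,70,50),[621,204,-8])
run("box",lambda q:rect(q,66,92,50),[431,-166,15])
run("tray",lambda q:rect(q,210,90,10),[628,-280,-13.6])
run("dishlid",lambda q:np.c_[q[0]+28*np.cos(t),q[1]+28*np.sin(t),0*t+18],[430,-336])
run("beaker",lambda q:np.c_[q[0]+27*np.cos(t),q[1]+27*np.sin(t),0*t+72],[436,308])
run("jar",lambda q:np.c_[q[0]+26.5*np.cos(t),q[1]+26.5*np.sin(t),0*t+80],[441,16])
# bottle-inclusive tray
S['tray']=[box(210,90,0,10)]+[T(p,s) for s in(75,-75) for p in(cyl(46,46,4,56),cyl(26,26,60,85),cyl(46,26,56,64))]
for sel in(["side"],["top"]):
    print(sel,fit([(F[n],out[n,"tray_gap"][0]["region"].astype(float)) for n in sel],S['tray'],(628,-280,-.136)))
E
python3 m2.py
```

```text
plate62 ['side'] [626.55 -41.01] -152.4
plate62 ['top'] [633.21 -49.69] -87.9
plate62 ['side', 'top'] [627.   -41.27] -210.4
rack ['side'] [619.67 204.06  -7.88] -167.9
rack ['top'] [620.44 204.16  -7.16] -111.7
rack ['side', 'top'] [620.1  204.1   -7.57] -278.2
box ['side'] [ 430.58 -164.65   17.63] -142.6
box ['top'] [ 435.34 -166.23   16.32] -150.8
box ['side', 'top'] [ 430.25 -166.56   16.35] -276.7
tray ['side'] [ 620.89 -266.55  -13.86] -262.1
tray ['top'] [ 628.31 -278.    -13.06] -324.7
tray ['side', 'top'] [ 628.53 -278.41  -12.65] -513.0
dishlid ['side'] [ 429.   -332.09] -140.0
dishlid ['top'] [ 428.77 -328.81] -147.5
dishlid ['side', 'top'] [ 428.77 -329.53] -279.6
beaker ['side'] [433.27 308.07] -139.8
beaker ['top'] [435.49 305.12] -175.7
beaker ['side', 'top'] [435.17 305.54] -310.5
jar ['side'] [442.36  17.12] -118.4
jar ['top'] [439.02  14.28] -109.9
jar ['side', 'top'] [442.31  17.23] -220.9
['side'] (array([ 6.29631224e+02, -2.82413937e+02, -1.60815956e-01]), np.float64(0.0810043887261745))
['top'] (array([ 6.27981400e+02, -2.79942016e+02, -1.32082652e-01]), np.float64(0.03171101774042951))
```

Run:
```python
from h import *
import pickle
F,out=pickle.load(open("p0.pkl","rb"))
t=np.linspace(0,2*np.pi,100)
def circ(x,y,z,r): return np.c_[x+r*np.cos(t),y+r*np.sin(t),0*t+z]
def crop(n,items,c,w,s):
    im=F[n]["img"]; x0,y0=c[0]-w//2,c[1]-w//2
    a=cv2.resize(im[y0:y0+w,x0:x0+w],None,fx=s,fy=s,interpolation=cv2.INTER_CUBIC).copy()
    for P,col in items:
        uv=(proj(F[n],P)-[x0,y0]+.5)*s-.5
        cv2.polylines(a,[np.round(uv*8).astype(np.int32)],False,col,1,shift=3)
    return a
pl=[(circ(634,-50,62,45),(255,0,0)),(circ(627,-41,62,45),(0,0,255))]
di=[(circ(429,-336,18,28),(255,0,0)),(circ(429,-330.5,18,28),(0,0,255)),(circ(429,-330.5,0,26.5),(0,255,0))]
a=[crop("side",pl,(325,205),90,4),crop("top",pl,(341,180),60,6)]
b=[crop("side",di,(457,207),45,8),crop("top",di,(440,256),36,10)]
cv2.imwrite("pics/z1.png",np.vstack([np.hstack([x[:360,:360] for x in r]) for r in (a,b)])[:,:,::-1][:600*2])
I=cv2.imread("pics/z1.png"); print(I.shape); cv2.imwrite("pics/z2.png",cv2.resize(I,(600,600)))
```

```text
(720, 720, 3)
```

View pics/z2.png

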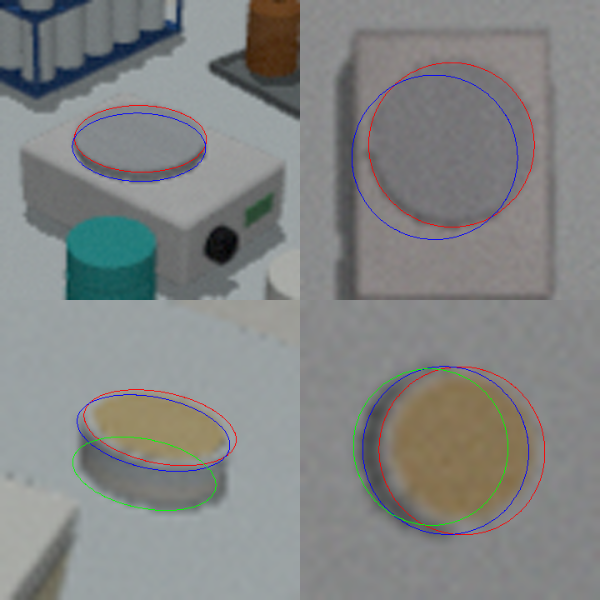

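Run:
```python
from h import *
from scipy.spatial.transform import Rotation as Ro
s=env.state(); R=Ro.from_euler("xyz",s["ee_rot"],degrees=True).as_matrix(); print(np.round(R,3), s["ee_pos"])
y=R[:,1]; print("jaw dir deg",np.degrees(np.arctan2(y[1],y[0])))
```

```text
[[ 0.     0.447 -0.894]
 [-0.    -0.894 -0.447]
 [-1.     0.     0.   ]] [ 257.2217402  -514.27766179  224.98984586]
jaw dir deg -63.426448925289954
```

Emit:
arm_command(deltas=[[1, [20, 40, -8], 0.13], [1, [42, 84, -17], 0.27], [1, [64, 128, -27], 0.41], [1, [86, 172, -37], 0.55], [1, [108, 216, -47], 0.69], [1, [130, 260, -57], 0.83], [1, [150, 300, -65], 0.97], [1, [166, 332, -72], 1.11], [1, [174, 348, -75], 1.23], [1, [174, 348, -75], 1.262], [1, [174, 348, -75], 1.262], [1, [174, 348, -75], 1.262]], grip_force=20)

```text
time_s: 2.3
ee_pos: [431.3, -166.4, 150.1]
ee_rot: [51.4, 90.0, -29.8]
force: [-0.1, -0.7, -0.2]
gripper_width: 91.0
```

```bash
cat >> h.py <<'E'
from scipy.spatial.transform import Rotation as Ro
def st():
    s=env.state(); R=Ro.from_euler("xyz",s["ee_rot"],degrees=True).as_matrix(); y=R[:,1]
    print("t %.2f"%s["time_s"],"pos",np.round(s["ee_pos"],1),"jaw %.2f deg"%np.degrees(np.arctan2(y[1],y[0])),"tilt",np.round(R[:,0],3),"F",np.round(s["force"],1),"w %.1f"%s["gripper_width"])
def shot(n,name,c=None,w=None,s=1):
    f=cams.grab_frame(n); im=f["img"]
    if c: im=im[max(0,c[1]-w//2):c[1]+w//2,max(0,c[0]-w//2):c[0]+w//2]
    cv2.imwrite("pics/"+name,cv2.resize(im,None,fx=s,fy=s,interpolation=cv2.INTER_CUBIC)[:,:,::-1]); return f
E
python3 -c "
from h import *
st(); shot('side','a1.png'); st()"
```

```text
t 2.30 pos [ 431.3 -166.4  150.1] jaw 8.83 deg tilt [ 0. -0. -1.] F [-0.1 -0.7 -0.2] w 91.0
t 2.35 pos [ 431.2 -166.6  150.1] jaw 8.81 deg tilt [ 0. -0. -1.] F [ 0.2 -0.1  0.4] w 91.6
```

View pics/a1.png

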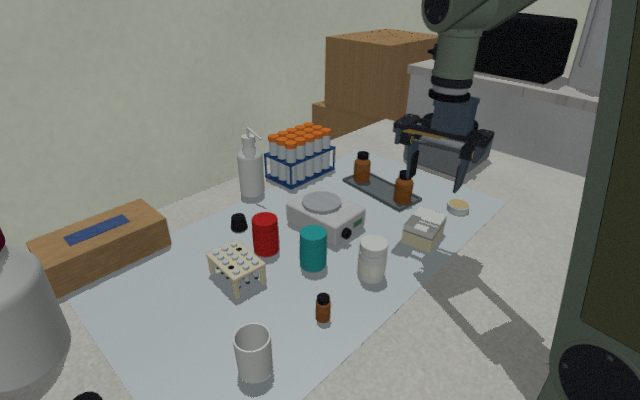

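Gripper stands over the tip box (side view ~ (430,170) above the box at (425,230)), jaws along the box's x. I'll descend next.

Emit:
arm_command(deltas=[[1, [0, 0, -25], 0], [1, [0, 0, -50], 0], [1, [0, 0, -75], 0], [1, [0, 0, -95], 0], [1, [0, 0, -112], 0], [1, [0, 0, -124], 0], [1, [0, 0, -129], 0], [1, [0, 0, -129], 0], [0, [0, 0, -129], 0], [0, [0, 0, -129], 0], [0, [0, 0, -129], 0], [0, [0, 0, -129], 0], [0, [0, 0, -129], 0], [0, [0, 0, -129], 0], [0, [0, 0, -129], 0], [0, [0, 0, -129], 0]], grip_force=20)

```text
time_s: 3.95
ee_pos: [431.6, -166.4, 21.5]
ee_rot: [60.4, 89.9, -20.7]
force: [-1.0, 0.5, 6.4]
gripper_width: 65.9
```

```bash
python3 -c "
from h import *
st(); shot('side','a2.png',(430,200),160,4); st()"
```

```text
t 3.95 pos [ 431.6 -166.4   21.5] jaw 8.88 deg tilt [ 0.001 -0.    -1.   ] F [-1.   0.5  6.4] w 65.9
t 4.00 pos [ 431.7 -166.4   21.5] jaw 8.88 deg tilt [ 0.001 -0.    -1.   ] F [-0.2 -0.3  5.7] w 66.2
```

View pics/a2.png

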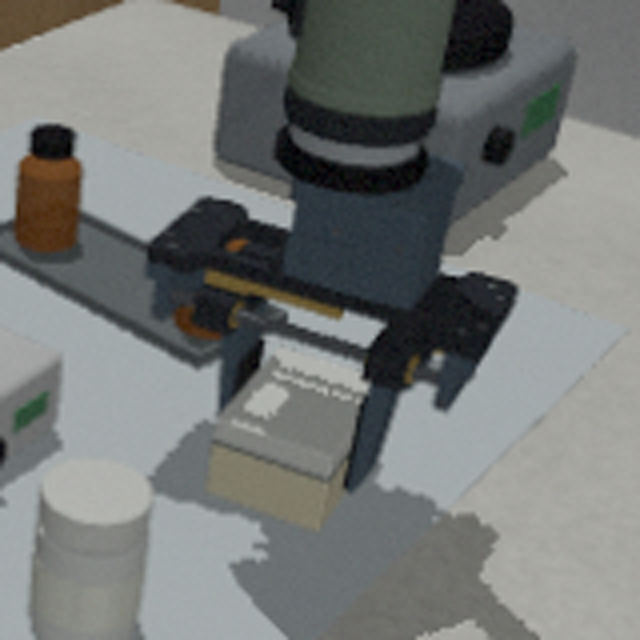

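Emit:
arm_command(deltas=[[0, [0, 0, 5], 0], [0, [0, 0, 20], 0], [0, [0, 0, 40], 0], [0, [0, 0, 65], 0], [0, [0, 0, 90], 0], [0, [0, 0, 112], 0], [0, [0, 0, 124], 0], [0, [0, 0, 130], 0], [0, [5, 12, 130], 0], [0, [14, 32, 130], -0.02], [0, [25, 60, 130], -0.04], [0, [38, 90, 130], -0.07], [0, [50, 120, 130], -0.1], [0, [63, 150, 130], -0.13], [0, [76, 180, 130], -0.15], [0, [88, 210, 130], -0.17], [0, [101, 240, 130], -0.19], [0, [113, 270, 130], -0.21], [0, [126, 300, 130], -0.231], [0, [139, 330, 130], -0.231]], grip_force=20)

```text
time_s: 6.0
ee_pos: [569.5, 165.9, 149.3]
ee_rot: [-76.3, 89.8, -170.6]
force: [0.1, -0.5, -1.0]
gripper_width: 66.0
```

Emit:
arm_command(deltas=[[0, [13, 30, 0], 0], [0, [26, 60, 0], 0], [0, [38, 90, 0], 0], [0, [48, 114, 0], 0], [0, [54, 128, 0], 0], [0, [57, 136, 0], 0], [0, [57, 136, 0], 0], [0, [57, 136, 0], 0]])

```text
time_s: 6.8
ee_pos: [626.5, 299.4, 150.1]
ee_rot: [-53.0, 89.9, -147.3]
force: [-0.3, 0.4, -1.8]
gripper_width: 66.1
```

```bash
python3 -c "
from h import *
st(); shot('side','a3.png'); st();shot('top','a3t.png')"
```

```text
t 6.80 pos [626.5 299.4 150.1] jaw -4.35 deg tilt [-0.002 -0.001 -1.   ] F [-0.3  0.4 -1.8] w 66.1
t 6.85 pos [626.6 299.  150.5] jaw -4.38 deg tilt [-0.001 -0.001 -1.   ] F [-0.1 -0.3 -1.3] w 65.9
```

View pics/a3.png

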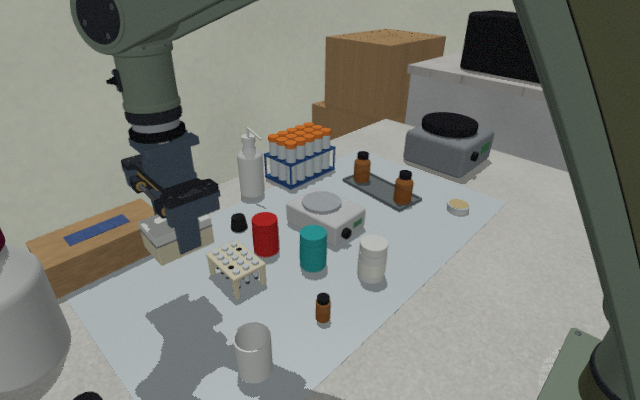

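View pics/a3t.png

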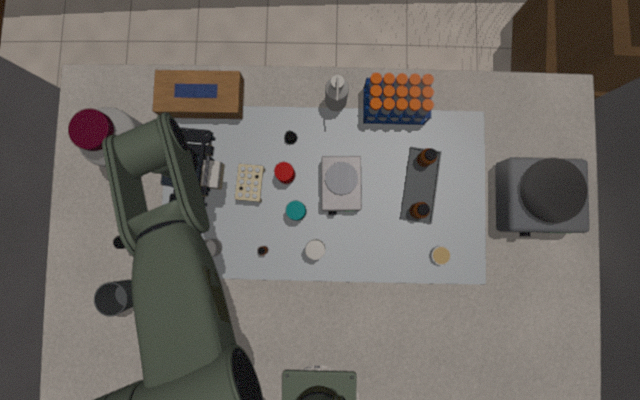

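Emit:
arm_command(deltas=[[0, [0, 0, -20], 0], [0, [0.5, 0.5, -45], 0], [0, [1, 1, -70], 0], [0, [1, 1, -90], 0], [0, [1, 1, -105], 0], [0, [1, 1, -114], 0], [0, [1, 1, -118], 0], [0, [1, 1, -118], 0]])

```text
time_s: 7.7
ee_pos: [628.4, 300.6, 33.1]
ee_rot: [100.6, 90.0, 6.2]
force: [-0.8, -1.0, -0.6]
gripper_width: 66.1
```

```bash
cat > a4.py <<'E'
from h import *
import sys
st(); f=shot('side','a4.png',(205,245),160,4); z=env.state()["ee_pos"][2]-21.5
t=shot('top','a4t.png',(220,190),100,6)
def quad(f,img,pts,c,w,s,col):
    uv=(proj(f,pts)-[c[0]-w//2,c[1]-w//2]+.5)*s-.5
    cv2.polylines(img,[np.round(uv*8).astype(np.int32)],True,col,1,shift=3)
x,y,w=627.5,299.9,-0.076
R=np.array([[np.cos(w),-np.sin(w)],[np.sin(w),np.cos(w)]])
for n,F,c,ww,s in(("a4.png",f,(205,245),160,4),("a4t.png",t,(220,190),100,6)):
    im=cv2.imread("pics/"+n)
    for zz in(0,50):
        P=np.array([[-33,-46],[33,-46],[33,46],[-33,46]])@R.T+[x,y]
        quad(F,im,np.c_[P,np.full(4,zz+z)],c,ww,s,(255,0,255))
    P=np.array([[-50,-35],[50,-35],[50,35],[-50,35]])@R.T+[620.2,204.2]
    quad(F,im,np.c_[P,np.full(4,50)],c,ww,s,(0,255,0)); quad(F,im,np.c_[P,np.full(4,0)],c,ww,s,(0,255,0))
    cv2.imwrite("pics/"+n,im)
E
python3 a4.py
```

```text
t 7.70 pos [628.4 300.6  33.1] jaw -4.37 deg tilt [ 0.  0. -1.] F [-0.8 -1.  -0.6] w 66.1
```

View pics/a4.png

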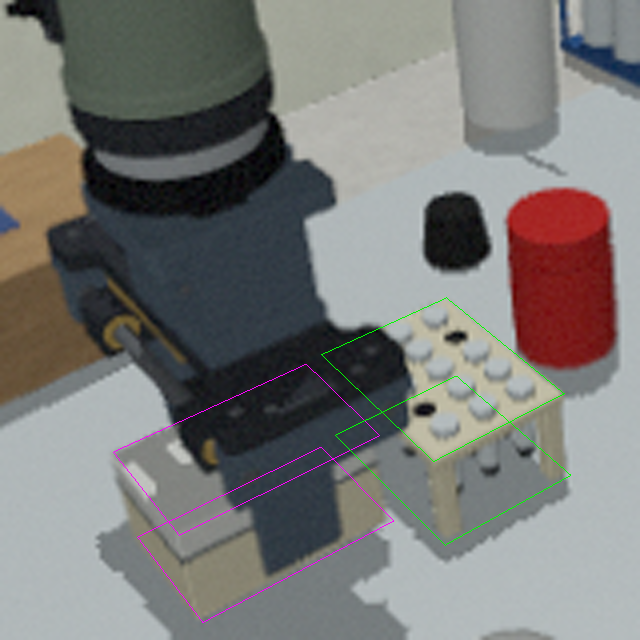

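View pics/a4t.png

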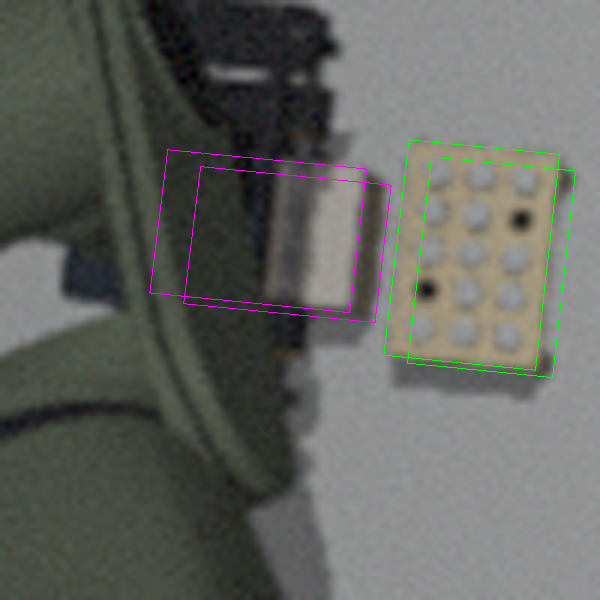

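Emit:
arm_command(deltas=[[0, [-0.5, -0.5, -4], 0], [0, [-0.5, -0.5, -8], 0], [0, [-0.5, -0.5, -11], 0], [0, [-0.5, -0.5, -11.5], 0], [0, [-0.5, -0.5, -11.5], 0], [1, [-0.5, -0.5, -11.5], 0], [1, [-0.5, -0.5, -11.5], 0], [1, [-0.5, -0.5, -11.5], 0], [1, [-0.5, -0.5, -11.5], 0], [1, [-0.5, -0.5, -11.5], 0], [1, [0, 0, 10], 0], [1, [0, 0, 40], 0], [1, [0, 0, 80], 0], [1, [0, 0, 120], 0], [1, [0, 0, 120], 0]])

```text
time_s: 9.3
ee_pos: [631.5, 302.3, 160.3]
ee_rot: [119.2, 89.2, 24.9]
force: [-0.1, 0.1, 0.7]
gripper_width: 91.4
```

Emit:
arm_command(deltas=[[1, [-5, -15, -3], 0], [1, [-13, -42, -3], 0], [1, [-25, -80, -3], 0], [1, [-39, -125, -3], 0], [1, [-53, -170, -3], 0], [1, [-67, -215, -3], 0], [1, [-81, -260, -3], 0], [1, [-95, -305, -3], 0], [1, [-110, -350, -3], 0], [1, [-124, -395, -3], 0], [1, [-138, -440, -3], 0], [1, [-152, -485, -3], 0], [1, [-166, -530, -3], 0], [1, [-179, -570, -3], 0], [1, [-189, -604, -13], 0], [1, [-196, -625, -33], 0], [1, [-199, -635, -53], 0], [1, [-199, -635, -68], 0], [1, [-199, -635, -73], 0], [1, [-199, -635, -73], 0]])

```text
time_s: 11.3
ee_pos: [428.8, -333.8, 79.2]
ee_rot: [-127.2, 89.9, 138.4]
force: [-0.2, -0.5, -0.5]
gripper_width: 91.3
```

```bash
cat > chkbox.py <<'E'
from h import *
import sys
for n in("side","top"):
    f=cams.grab_frame(n); cv2.imwrite(f"pics/{sys.argv[1]}_{n}.png",f["img"][:,:,::-1])
    for k,p0 in(("tipbox_mid",(627,300,-.076)),("rack",(620.2,204.2,-.076))):
        for d in cams.silhouettes(f,k):
            m=d["region"]; uv=proj(f,[*p0[:2],25])[0]
            if np.hypot(*(np.argwhere(m).mean(0)[::-1]-uv))<25:
                p,c=fit([(f,hull(m).astype(float))],S[k],p0); print(n,k,round(d["conf"],2),np.round(p,3),round(c,3))
st()
E
python3 chkbox.py b1
```

```text
side tipbox_mid 0.65 [ 6.28709e+02  3.01976e+02 -8.20000e-02] 0.03
side rack 0.97 [ 6.22977e+02  2.01810e+02 -1.30000e-01] 0.082
top tipbox_mid 0.6 [ 6.27812e+02  2.98701e+02 -5.90000e-02] 0.052
top rack 0.95 [ 6.20822e+02  2.05920e+02 -8.10000e-02] 0.093
t 11.60 pos [ 429.7 -334.3   80.8] jaw -4.33 deg tilt [ 0.001 -0.001 -1.   ] F [-0.7 -0.9 -0. ] w 91.1
```

View pics/b1_side.png

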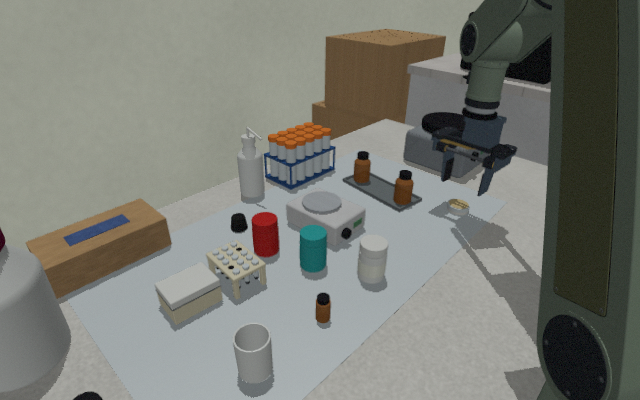

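View pics/b1_top.png

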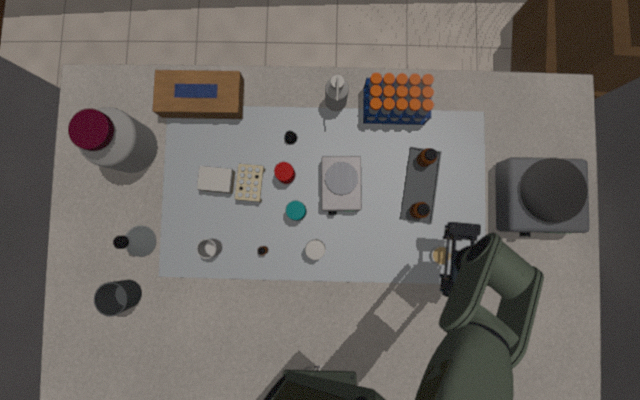

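Box stands beside the rack: fits of both views give about (628, 300, −0.07 rad) against a target of (627.5, 299.9, −0.076). Grasp the dish.

Emit:
arm_command(deltas=[[1, [0, 0, -20], 0], [1, [0, 0, -40], 0], [1, [0, 0, -54], 0], [1, [0, 0, -62], 0], [1, [0, 0, -66], 0], [1, [0, 0, -66], 0], [0, [0, 0, -66], 0], [0, [0, 0, -66], 0], [0, [0, 0, -66], 0], [0, [0, 0, -66], 0], [0, [0, 0, -66], 0], [0, [0, 0, -66], 0], [0, [0, 0, -66], 0], [0, [0, 0, -66], 0], [0, [0, 0, -66], 0]], grip_force=15)

```text
time_s: 13.1
ee_pos: [429.3, -334.4, 14.2]
ee_rot: [64.0, 90.0, -30.3]
force: [-0.8, 0.8, 3.2]
gripper_width: 55.7
```

```bash
python3 -c "
from h import *
st(); shot('side','b2.png',(455,190),120,5); st()"
```

```text
t 13.10 pos [ 429.3 -334.4   14.2] jaw -4.35 deg tilt [ 0. -0. -1.] F [-0.8  0.8  3.2] w 55.7
t 13.15 pos [ 429.4 -334.4   14.2] jaw -4.35 deg tilt [ 0. -0. -1.] F [ 0.  -0.7  3.6] w 55.5
```

View pics/b2.png

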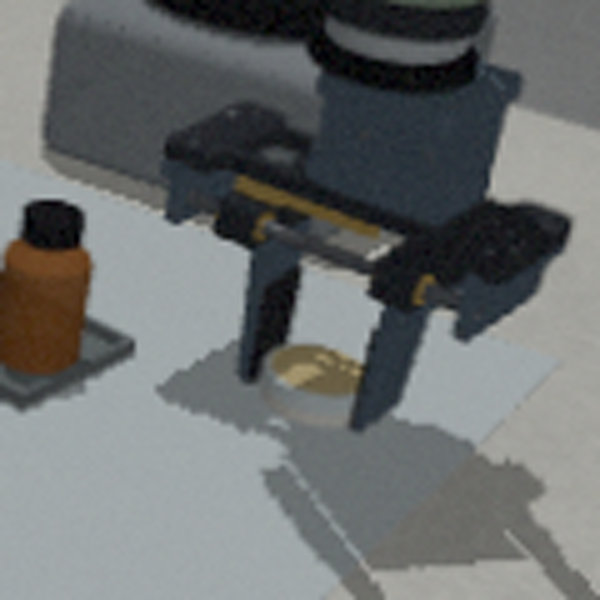

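Emit:
arm_command(deltas=[[0, [0, 0, 5], 0], [0, [0, 0, 20], 0], [0, [0, 0, 42], 0], [0, [0, 0, 66], 0], [0, [0, 0, 90], 0], [0, [0, 0, 112], 0], [0, [3, 10, 130], 0], [0, [9, 28, 140], 0], [0, [17, 54, 145], 0], [0, [26, 84, 145], 0], [0, [37, 118, 145], 0], [0, [48, 154, 145], 0], [0, [60, 190, 145], 0], [0, [71, 226, 145], 0], [0, [82, 262, 145], 0], [0, [94, 298, 145], 0], [0, [105, 334, 145], 0], [0, [116, 370, 145], 0], [0, [128, 406, 145], 0], [0, [139, 442, 145], 0]])

```text
time_s: 15.15
ee_pos: [568.2, 109.2, 158.8]
ee_rot: [-56.7, 90.0, -151.0]
force: [1.4, -0.7, -0.9]
gripper_width: 55.3
```

Emit:
arm_command(deltas=[[0, [11, 36, 0], 0], [0, [22, 72, 0], 0], [0, [34, 108, 0], 0], [0, [44, 142, 0], 0], [0, [52, 168, 0], 0], [0, [57, 184, -8], 0], [0, [60, 192, -25], 0], [0, [60, 193, -45], 0], [0, [60, 193, -62], 0], [0, [60, 193, -72], 0], [0, [60, 193, -76], 0], [0, [60, 193, -76], 0]])

```text
time_s: 16.35
ee_pos: [628.0, 300.0, 82.3]
ee_rot: [-54.7, 89.9, -149.1]
force: [-0.5, -0.3, -0.2]
gripper_width: 55.4
```

```bash
cat > a5.py <<'E'
from h import *
st(); f=shot('side','b3.png',(205,255),140,5); t=shot('top','b3t.png',(220,190),100,6); s=env.state()["ee_pos"]
for n,F in(("side",f),("top",t)):
    for d in cams.silhouettes(F,"dish_mid")[:2]:
        print(n,d["conf"],d["centre"],d["region"].sum(), atz(F,d["centre"],s[2]-14+9))
th=np.linspace(0,2*np.pi,60); 
x,y,w=628.2,300.3,-.075; R=np.array([[np.cos(w),-np.sin(w)],[np.sin(w),np.cos(w)]])
for n,F,c,ww,k in(("b3.png",f,(205,255),140,5),("b3t.png",t,(220,190),100,6)):
    im=cv2.imread("pics/"+n)
    B=np.array([[-33,-46],[33,-46],[33,46],[-33,46]])@R.T+[x,y]
    for P,col in((np.c_[s[0]+28*np.cos(th),s[1]+28*np.sin(th),0*th+s[2]+4],(255,0,255)),(np.c_[s[0]+26.5*np.cos(th),s[1]+26.5*np.sin(th),0*th+s[2]-14],(255,0,255)),(np.c_[B,np.full(4,50)],(0,255,0))):
        uv=(proj(F,P)-[c[0]-ww//2,c[1]-ww//2]+.5)*k-.5
        cv2.polylines(im,[np.round(uv*8).astype(np.int32)],True,col,1,shift=3)
    cv2.imwrite("pics/"+n,im)
E
python3 a5.py
```

```text
t 16.35 pos [628.  300.   82.3] jaw -4.39 deg tilt [-0.001 -0.001 -1.   ] F [-0.5 -0.3 -0.2] w 55.4
side 0.48 [176.4, 272.7] 246 [626.8023144  315.89076778  78.69919277]
top 0.59 [216.5, 176.8] 123 [628.89212026 284.62321607  78.69919277]
```

View pics/b3.png

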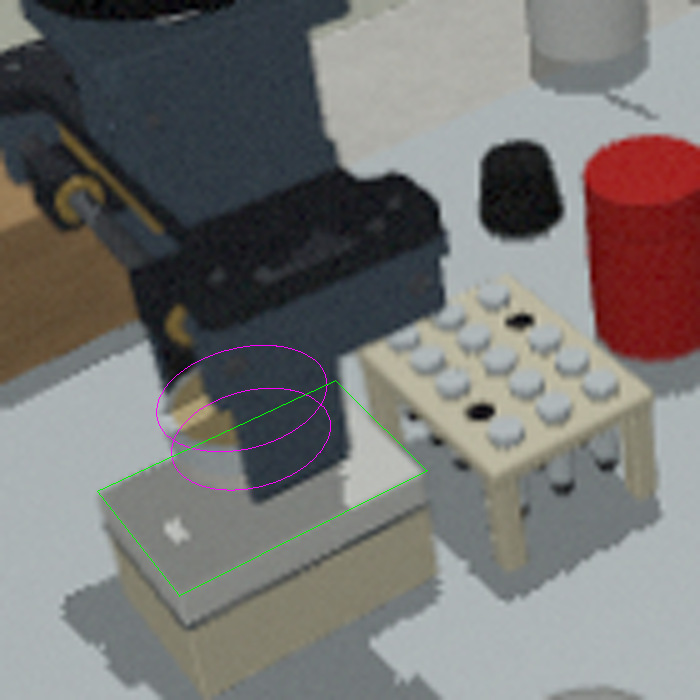

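View pics/b3t.png

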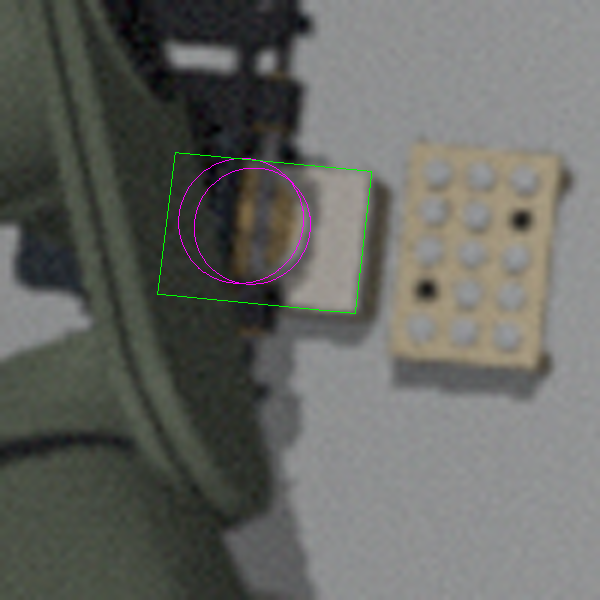

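Emit:
arm_command(deltas=[[0, [0, -1.5, -6], 0], [0, [0, -1.5, -12], 0], [0, [0, -1.5, -16], 0], [0, [0, -1.5, -18], 0], [0, [0, -1.5, -18], 0], [0, [0, -1.5, -18], 0], [1, [0, -1.5, -18], 0], [1, [0, -1.5, -18], 0], [1, [0, -1.5, -18], 0], [1, [0, -1.5, -18], 0], [1, [0, -1.5, -18], 0], [1, [0, 0, -10], 0], [1, [0, 0, 15], 0], [1, [0, 0, 50], 0], [1, [0, 0, 85], 0], [1, [0, 0, 85], 0]])

```text
time_s: 18.15
ee_pos: [631.2, 302.2, 175.1]
ee_rot: [119.1, 89.3, 24.8]
force: [0.8, 0.1, 0.5]
gripper_width: 91.3
```

Emit:
arm_command(deltas=[[1, [-15, 1, 0], 0], [1, [-45, 2, 0], 0], [1, [-80, 4, 0], 0], [1, [-115, 5, 0], 0], [1, [-150, 6, -15], 0], [1, [-178, 7, -32], 0], [1, [-192, 7, -45], 0], [1, [-192, 7, -48], 0], [1, [-192, 7, -48], 0]])

```text
time_s: 19.05
ee_pos: [436.7, 307.9, 120.0]
ee_rot: [97.5, 90.0, 3.1]
force: [0.7, -1.0, -0.1]
gripper_width: 91.1
```

```bash
cat > a6.py <<'E'
from h import *
import sys
st(); F={"side":shot('side',sys.argv[1]+'s.png'),"top":shot('top',sys.argv[1]+'t.png')}
for n,f in F.items():
    for k,p0,z0 in(("dish_mid",(628,300,0),50),("beaker_mid",(436,307,0),0)):
        for d in cams.silhouettes(f,k):
            m=d["region"]; uv=proj(f,[*p0[:2],z0+9])[0]
            if np.hypot(*(np.argwhere(m).mean(0)[::-1]-uv))<20:
                p,c=fit([(f,hull(m).astype(float))],S[k],p0,False,z0); print(n,k,round(d["conf"],2),np.round(p,2),round(c,3))
E
python3 a6.py c1
```

```text
t 19.05 pos [436.7 307.9 120. ] jaw -4.33 deg tilt [ 0.001  0.    -1.   ] F [ 0.7 -1.  -0.1] w 91.1
side dish_mid 0.78 [629.04 297.57   0.  ] 0.039
side beaker_mid 0.64 [436.65 309.52   0.  ] 0.084
top dish_mid 0.81 [628.39 297.99   0.  ] 0.106
top beaker_mid 0.68 [436.32 300.68   0.  ] 0.254
```

View pics/c1s.png

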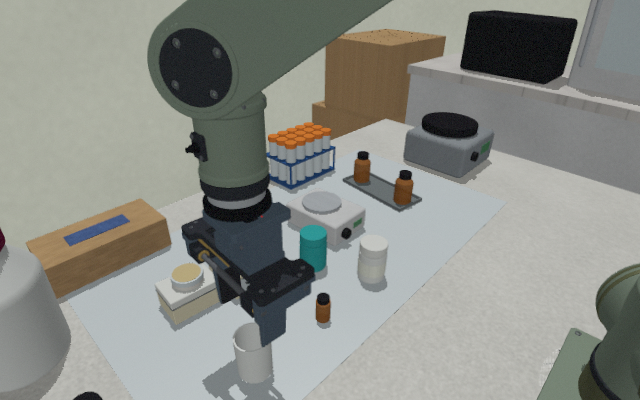

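View pics/c1t.png

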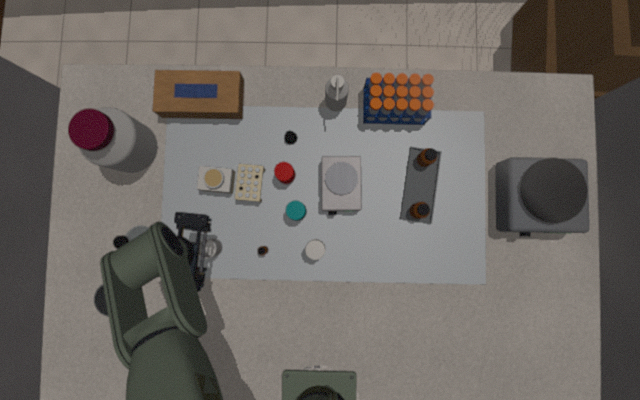

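```bash
cat > ov.py <<'E'
from h import *
def ov(f,src,dst,c,w,k,items):
    im=cv2.imread(src); x0,y0=c[0]-w//2,c[1]-w//2
    a=cv2.resize(im[y0:y0+w,x0:x0+w],None,fx=k,fy=k,interpolation=cv2.INTER_CUBIC)
    for P,col in items:
        uv=(proj(f,P)-[x0,y0]+.5)*k-.5
        cv2.polylines(a,[np.round(uv*8).astype(np.int32)],True,col,1,shift=3)
    cv2.imwrite(dst,a); return a
th=np.linspace(0,2*np.pi,60)
def circ(x,y,z,r): return np.c_[x+r*np.cos(th),y+r*np.sin(th),0*th+z]
def rect(x,y,w,a,b,z):
    R=np.array([[np.cos(w),-np.sin(w)],[np.sin(w),np.cos(w)]]); B=np.array([[-a,-b],[a,-b],[a,b],[-a,b]])/2@R.T+[x,y]; return np.c_[B,np.full(4,z)]
E
python3 - <<'E'
from ov import *
import pickle
F,_=pickle.load(open("p0.pkl","rb"))
it=[(rect(628.2,300.3,-.075,66,92,50),(0,255,0)),(rect(628.2,300.3,-.075,66,92,0),(0,255,0)),(circ(628.2,300.3,68,28),(255,0,255)),(circ(628.7,297.8,68,28),(255,255,0))]
a=ov(F["side"],"pics/c1s.png","pics/c2.png",(190,290),80,5,it)
b=ov(F["top"],"pics/c1t.png","pics/c3.png",(217,180),50,8,it)
cv2.imwrite("pics/c4.png",np.hstack([a,b]))
E
```

```text
(no output)
```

View pics/c4.png

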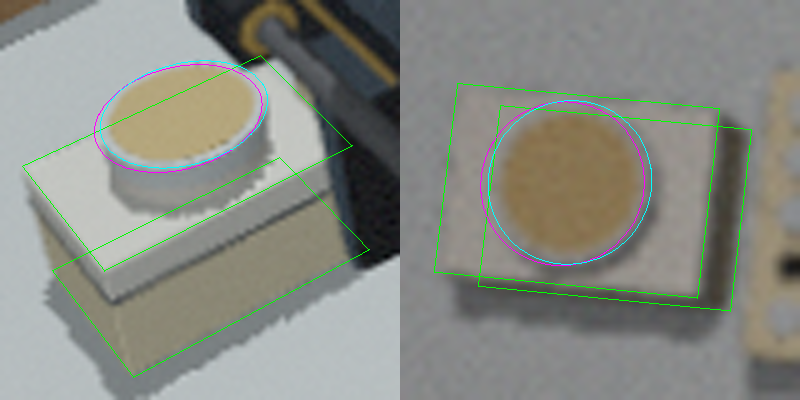

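Dish lies on the box within ~2.5 mm of the middle. Now the beaker.

Emit:
arm_command(deltas=[[1, [0, 0, -20], 0], [1, [0, 0, -42], 0], [1, [0, 0, -60], 0], [1, [0, 0, -72], 0], [1, [0, 0, -78], 0], [1, [0, 0, -78], 0], [0, [0, 0, -78], 0], [0, [0, 0, -78], 0], [0, [0, 0, -78], 0], [0, [0, 0, -78], 0], [0, [0, 0, -78], 0], [0, [0, 0, -78], 0], [0, [0, 0, -78], 0], [0, [0, 0, -78], 0], [0, [0, 0, -78], 0]], grip_force=12)

```text
time_s: 20.85
ee_pos: [436.4, 307.8, 42.2]
ee_rot: [119.3, 90.0, 24.9]
force: [0.6, -0.2, 2.8]
gripper_width: 53.8
```

```bash
python3 -c "
from h import *
st(); shot('side','d1.png',(250,320),140,4); st()"
```

```text
t 20.85 pos [436.4 307.8  42.2] jaw -4.35 deg tilt [ 0.001  0.    -1.   ] F [ 0.6 -0.2  2.8] w 53.8
t 20.90 pos [436.4 307.8  42.2] jaw -4.35 deg tilt [ 0.001  0.    -1.   ] F [0.2 0.5 2.3] w 53.6
```

View pics/d1.png

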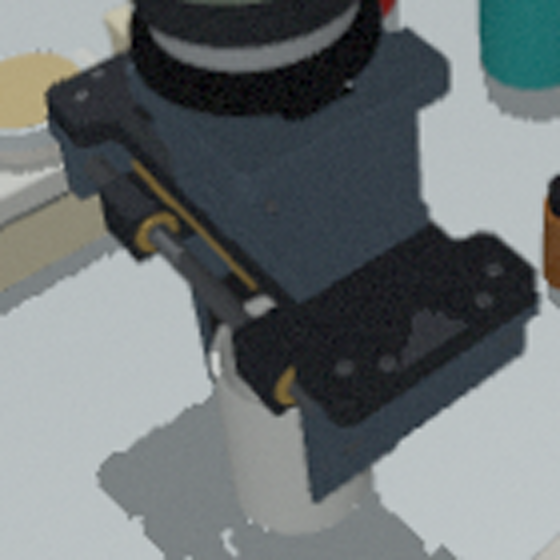

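Emit:
arm_command(deltas=[[0, [0, 0, 5], 0], [0, [0, 0, 20], 0], [0, [0, 0, 42], 0], [0, [0, 0, 66], 0], [0, [0, 0, 90], 0], [0, [0, 0, 110], 0], [0, [4, -7, 122], 0], [0, [11, -20, 127], 0], [0, [22, -40, 127], 0], [0, [36, -65, 127], 0], [0, [52, -95, 127], 0], [0, [69, -125, 127], 0], [0, [85, -155, 127], 0], [0, [102, -185, 127], 0], [0, [119, -215, 127], 0], [0, [135, -245, 127], 0], [0, [152, -275, 127], 0], [0, [167, -303, 127], 0], [0, [180, -326, 127], 0], [0, [189, -343, 127], 0]])

```text
time_s: 22.9
ee_pos: [625.1, -38.2, 167.6]
ee_rot: [-77.3, 89.9, -171.8]
force: [-0.5, 0.3, -0.7]
gripper_width: 54.1
```

Emit:
arm_command(deltas=[[0, [5, -9, -5], 0], [0, [8, -14, -20], 0], [0, [8, -14.5, -35], 0], [0, [8, -14.5, -45], 0], [0, [8, -14.5, -50], 0], [0, [8, -14.5, -50], 0], [0, [8, -14.5, -50], 0]])

```text
time_s: 23.6
ee_pos: [633.4, -49.3, 119.3]
ee_rot: [92.9, 90.0, -1.4]
force: [0.2, 0.1, -0.5]
gripper_width: 54.0
```

Run:
```python
from ov import *
st(); f=shot('side','d2s.png'); t=shot('top','d2t.png'); x,y,z=env.state()["ee_pos"]; b=z-42.2
it=[(circ(633.5,-49.5,62,45),(0,255,0)),(circ(x,y,b,26),(255,0,255)),(circ(x,y,b+72,27),(255,0,255))]
A=ov(f,"pics/d2s.png","pics/d2.png",(325,190),100,4,it)
B=ov(t,"pics/d2t.png","pics/d3.png",(341,178),80,5,it)
cv2.imwrite("pics/d4.png",np.hstack([A,B]))
```

```text
t 23.60 pos [633.4 -49.3 119.3] jaw -4.32 deg tilt [ 0.001 -0.    -1.   ] F [ 0.2  0.1 -0.5] w 54.0
```

View pics/d4.png

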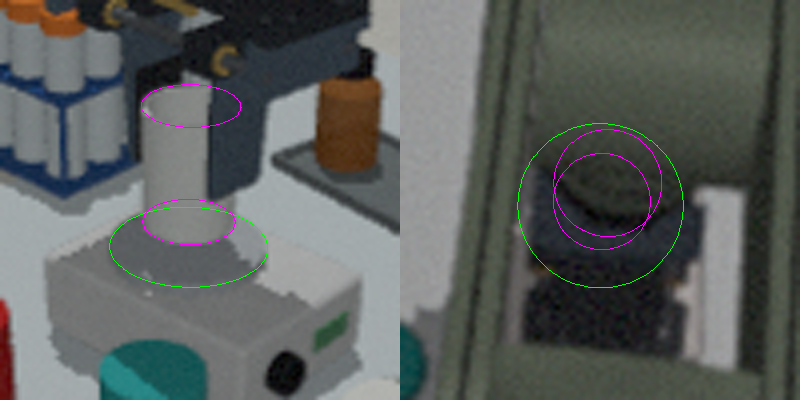

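Emit:
arm_command(deltas=[[0, [-0.5, 0.5, -6], 0], [0, [-0.5, 0.5, -11], 0], [0, [-0.5, 0.5, -14], 0], [0, [-0.5, 0.5, -15], 0], [0, [-0.5, 0.5, -15], 0], [0, [-0.5, 0.5, -15], 0], [1, [-0.5, 0.5, -15], 0], [1, [-0.5, 0.5, -15], 0], [1, [-0.5, 0.5, -15], 0], [1, [-0.5, 0.5, -15], 0], [1, [-0.5, 0.5, -15], 0], [1, [-0.5, 0.5, -5], 0], [1, [-0.5, 0.5, 15], 0], [1, [-0.5, 0.5, 45], 0], [1, [-0.5, 0.5, 75], 0], [1, [-0.5, 0.5, 75], 0]])

```text
time_s: 25.3
ee_pos: [635.5, -49.5, 199.8]
ee_rot: [89.2, 89.4, -5.2]
force: [-0.4, 0.5, 0.1]
gripper_width: 91.5
```

Emit:
arm_command(deltas=[[1, [-10, 3, 0], -0.1], [1, [-32, 11, 0], -0.24], [1, [-60, 20, 0], -0.38], [1, [-88, 30, 0], -0.52], [1, [-116, 40, 0], -0.66], [1, [-142, 48, 0], -0.8], [1, [-164, 56, 0], -0.94], [1, [-180, 61, -10], -1.08], [1, [-188, 64, -22], -1.22], [1, [-192, 65.5, -36], -1.36], [1, [-192, 65.5, -48], -1.49], [1, [-192, 65.5, -56], -1.6], [1, [-192, 65.5, -60], -1.63], [1, [-192, 65.5, -60], -1.63], [1, [-192, 65.5, -60], -1.63]])

```text
time_s: 26.8
ee_pos: [440.7, 16.2, 134.1]
ee_rot: [105.9, 90.0, -81.8]
force: [0.1, -0.7, -0.6]
gripper_width: 91.4
```

Run:
```python
from ov import *
st(); f=shot('side','e1s.png'); t=shot('top','e1t.png')
for n,F in(("side",f),("top",t)):
    for k,p0,z0 in(("beaker_mid",(633,-49,0),62),("jar_mid",(441,16.3,0),0)):
        for d in cams.silhouettes(F,k):
            m=d["region"]; uv=proj(F,[*p0[:2],z0+36])[0]
            if np.hypot(*(np.argwhere(m).mean(0)[::-1]-uv))<15:
                p,c=fit([(F,hull(m).astype(float))],S[k],p0,False,z0); print(n,k,round(d["conf"],2),np.round(p,2),round(c,3))
it=[(circ(633.5,-49.5,62,45),(0,255,0)),(circ(633.5,-49.5,62,26),(255,0,255)),(circ(633.5,-49.5,134,27),(255,0,255))]
A=ov(f,"pics/e1s.png","pics/d2.png",(325,190),100,4,it)
B=ov(t,"pics/e1t.png","pics/d3.png",(341,178),80,5,it)
cv2.imwrite("pics/e4.png",np.hstack([A,B]))
```

```text
t 26.80 pos [440.7  16.2 134.1] jaw -97.71 deg tilt [ 0. -0. -1.] F [ 0.1 -0.7 -0.6] w 91.4
side beaker_mid 0.9 [632.37 -49.68   0.  ] 0.149
side jar_mid 0.77 [440.99  15.92   0.  ] 0.066
top beaker_mid 0.86 [632.08 -48.46   0.  ] 0.059
```

View pics/e4.png

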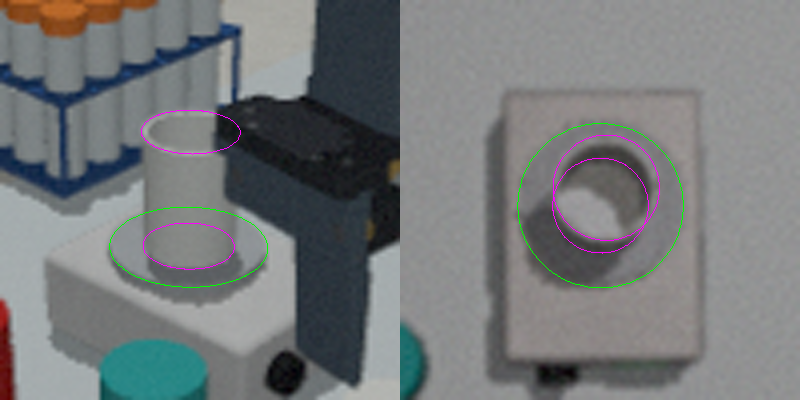

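View pics/e1s.png

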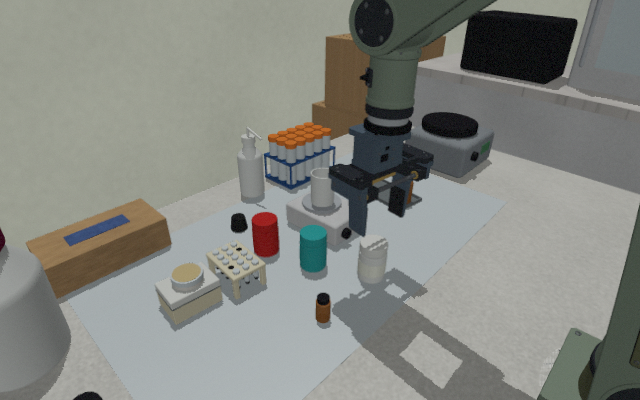

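Beaker stands upright within ~1.5 mm of the plate's centre. Now the jar.

Emit:
arm_command(deltas=[[1, [0, 0, -20], 0], [1, [0, 0, -44], 0], [1, [0, 0, -66], 0], [1, [0, 0, -82], 0], [1, [0, 0, -89], 0], [1, [0, 0, -89], 0], [0, [0, 0, -89], 0], [0, [0, 0, -89], 0], [0, [0, 0, -89], 0], [0, [0, 0, -89], 0], [0, [0, 0, -89], 0], [0, [0, 0, -89], 0], [0, [0, 0, -89], 0], [0, [0, 0, -89], 0], [0, [0, 0, -89], 0]], grip_force=20)

```text
time_s: 28.6
ee_pos: [441.0, 16.4, 45.3]
ee_rot: [-160.0, 90.0, 12.3]
force: [-1.1, 0.5, 6.0]
gripper_width: 53.5
```

```bash
python3 -c "
from h import *
st(); shot('side','f1.png',(370,230),140,4); st()"
```

```text
t 28.60 pos [441.   16.4  45.3] jaw -97.76 deg tilt [ 0.001  0.    -1.   ] F [-1.1  0.5  6. ] w 53.5
t 28.65 pos [441.   16.4  45.3] jaw -97.75 deg tilt [ 0.001  0.    -1.   ] F [-1.1  0.9  5.2] w 53.7
```

View pics/f1.png

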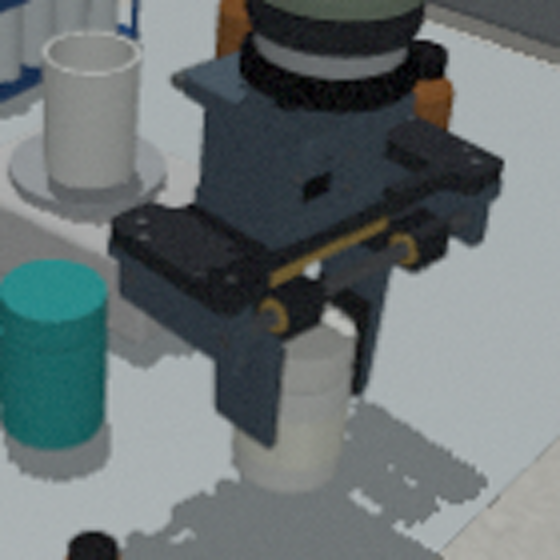

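Emit:
arm_command(deltas=[[0, [0, 0, 5], 0], [0, [0, 0, 20], 0], [0, [0, 0, 42], 0], [0, [0, 0, 66], 0], [0, [0, 0, 90], 0], [0, [0, 0, 110], 0], [0, [4, -7, 120], 0], [0, [12, -19, 124], 0], [0, [24, -38, 124], 0], [0, [40, -63, 124], 0], [0, [57, -90, 124], 0], [0, [74, -117, 124], 0], [0, [91, -144, 124], 0], [0, [108, -171, 124], 0], [0, [125, -198, 124], 0], [0, [142, -225, 124], 0], [0, [158, -250, 124], 0], [0, [171, -271, 124], 0], [0, [181, -286, 124], 0], [0, [187, -296, 124], 0]])

```text
time_s: 30.65
ee_pos: [627.6, -282.2, 166.6]
ee_rot: [-3.9, 89.8, 168.2]
force: [0.6, 0.7, -0.9]
gripper_width: 53.7
```

Emit:
arm_command(deltas=[[0, [0.5, -0.5, -8], 0], [0, [0.5, -0.5, -24], 0], [0, [0.5, -0.5, -44], 0], [0, [0.5, -0.5, -62], 0], [0, [0.5, -0.5, -76], 0], [0, [0.5, -0.5, -82], 0], [0, [0.5, -0.5, -82], 0], [0, [0.5, -0.5, -82], 0]])

```text
time_s: 31.45
ee_pos: [628.6, -280.3, 87.6]
ee_rot: [161.2, 89.9, -26.5]
force: [0.1, -0.1, -0.9]
gripper_width: 53.5
```

```bash
cat > g.py <<'E'
from ov import *
st(); f=shot('side','g1s.png'); t=shot('top','g1t.png'); x,y,z=env.state()["ee_pos"]; b=z-45.3
w=-.134; c,s=np.cos(w),np.sin(w); X,Y=628.3,-280
it=[(rect(X,Y,w,210,90,10),(0,255,0)),(circ(X+75*c,Y+75*s,4,23),(0,255,0)),(circ(X-75*c,Y-75*s,4,23),(0,255,0)),(circ(x,y,b,27),(255,0,255)),(circ(x,y,b+80,27),(255,0,255))]
A=ov(f,"pics/g1s.png","pics/d2.png",(385,180),100,4,it)
B=ov(t,"pics/g1t.png","pics/d3.png",(421,185),100,4,it)
cv2.imwrite("pics/g4.png",np.hstack([A,B]))
E
python3 g.py
```

```text
t 31.45 pos [ 628.6 -280.3   87.6] jaw -97.74 deg tilt [ 0.001 -0.001 -1.   ] F [ 0.1 -0.1 -0.9] w 53.5
```

View pics/g4.png

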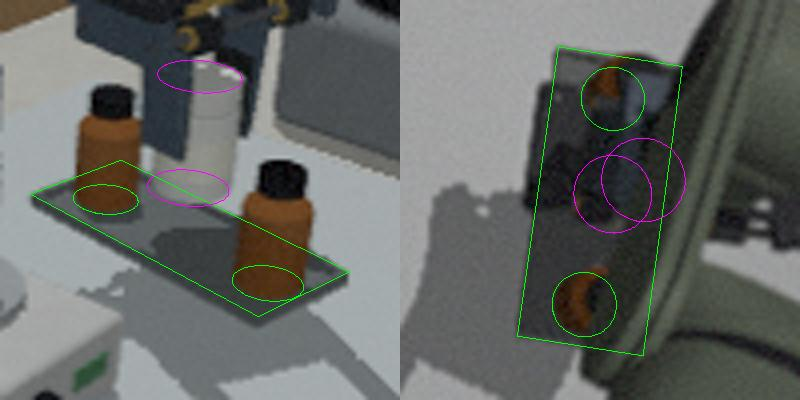

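Emit:
arm_command(deltas=[[0, [0, 0, -10], 0], [0, [0, 0, -22], 0], [0, [0, 0, -31], 0], [0, [0, 0, -36], 0], [0, [0, 0, -38], 0], [0, [0, 0, -38], 0], [0, [0, 0, -38], 0]])

```text
time_s: 32.25
ee_pos: [627.4, -279.8, 49.4]
ee_rot: [-18.1, 89.9, 154.2]
force: [-3.9, 1.2, 5.5]
gripper_width: 53.6
```

```bash
python3 g.py
```

```text
t 32.25 pos [ 627.4 -279.8   49.4] jaw -97.74 deg tilt [-0.002  0.001 -1.   ] F [-3.9  1.2  5.5] w 53.6
```

View pics/g4.png

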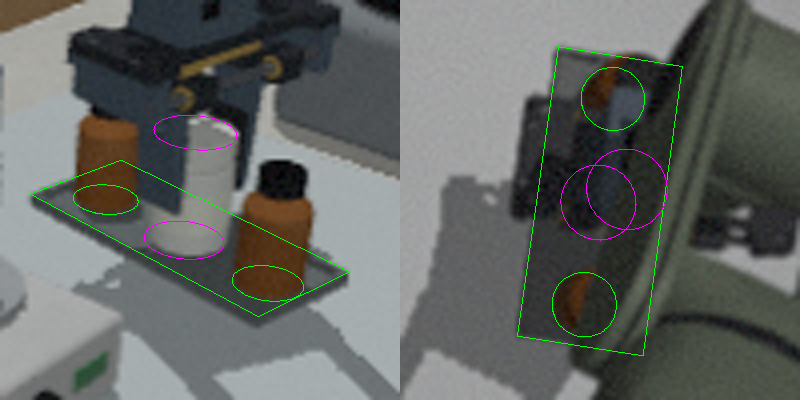

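Emit:
arm_command(deltas=[[1, [0, 0, 0], 0], [1, [0, 0, 0], 0], [1, [0, 0, 0], 0], [1, [0, 0, 0], 0], [1, [0, 0, 0], 0], [1, [0, 0, 15], 0], [1, [0, 0, 40], 0], [1, [0, 0, 75], 0], [1, [0, 0, 110], 0], [1, [0, 0, 130], 0], [1, [0, 0, 130], 0], [1, [-25, 0, 130], 0], [1, [-65, 0, 130], 0], [1, [-110, 0, 130], 0], [1, [-155, 0, 130], 0], [1, [-195, 0, 130], 0], [1, [-220, 0, 130], 0], [1, [-220, 0, 130], 0], [1, [-220, 0, 130], 0]])

```text
time_s: 34.25
ee_pos: [408.3, -280.3, 178.8]
ee_rot: [-169.0, 90.0, 3.2]
force: [-0.4, -0.6, -0.0]
gripper_width: 91.4
```

```bash
cat > fin.py <<'E'
from ov import *
import sys
tag=sys.argv[1]
st(); F={"side":shot('side',tag+'s.png'),"top":shot('top',tag+'t.png')}
X={"jar_mid":((628.3,-280,0),4),"beaker_mid":((633,-49,0),62),"dish_mid":((628.5,298,0),50),"tipbox_mid":((628,300,-.075),0),"rack":((620.2,204.2,-.076),0),"vial_mid":((433.5,162,0),0),"stopper_mid":((758,96,0),0)}
for n,f in F.items():
    for k,(p0,z0) in X.items():
        for d in cams.silhouettes(f,k):
            m=d["region"]; uv=proj(f,[*p0[:2],z0+25])[0]
            if np.hypot(*(np.argwhere(m).mean(0)[::-1]-uv))<16:
                p,c=fit([(f,hull(m).astype(float))],S[k],p0,k in("rack","tipbox_mid"),z0); print(n,k,round(d["conf"],2),np.round(p,3),round(c,3)); break
w=-.134; c,s=np.cos(w),np.sin(w); x,y=628.3,-280
it=[(rect(x,y,w,210,90,10),(0,255,0)),(circ(x+75*c,y+75*s,4,23),(0,255,0)),(circ(x-75*c,y-75*s,4,23),(0,255,0)),(circ(x,y,4,27),(255,0,255)),(circ(x,y,84,26.5),(255,0,255))]
A=ov(F["side"],f"pics/{tag}s.png","pics/d2.png",(385,180),100,4,it)
B=ov(F["top"],f"pics/{tag}t.png","pics/d3.png",(421,185),100,4,it)
cv2.imwrite(f"pics/{tag}z.png",np.hstack([A,B]))
E
python3 fin.py h1
```

```text
t 34.25 pos [ 408.3 -280.3  178.8] jaw -97.80 deg tilt [ 0.  0. -1.] F [-0.4 -0.6 -0. ] w 91.4
side jar_mid 0.66 [ 627.462 -284.202    0.   ] 0.05
side beaker_mid 0.6 [632.678 -51.192   0.   ] 0.038
side dish_mid 0.56 [629.363 297.902   0.   ] 0.031
side tipbox_mid 0.58 [ 6.27918e+02  3.01444e+02 -8.00000e-02] 0.022
side rack 0.95 [ 6.22818e+02  2.01923e+02 -1.37000e-01] 0.092
side vial_mid 0.81 [433.683 162.151   0.   ] 0.164
side stopper_mid 0.69 [758.842  95.458   0.   ] 0.081
top jar_mid 0.63 [ 625.663 -282.142    0.   ] 0.056
top beaker_mid 0.56 [631.876 -49.25    0.   ] 0.063
top dish_mid 0.88 [627.849 297.146   0.   ] 0.076
top tipbox_mid 0.65 [ 6.27375e+02  3.00278e+02 -8.70000e-02] 0.051
top rack 0.63 [ 6.19985e+02  2.05216e+02 -6.50000e-02] 0.042
top vial_mid 0.44 [431.533 160.832   0.   ] 0.346
top stopper_mid 0.67 [757.252  96.611   0.   ] 0.102
```

View pics/h1z.png

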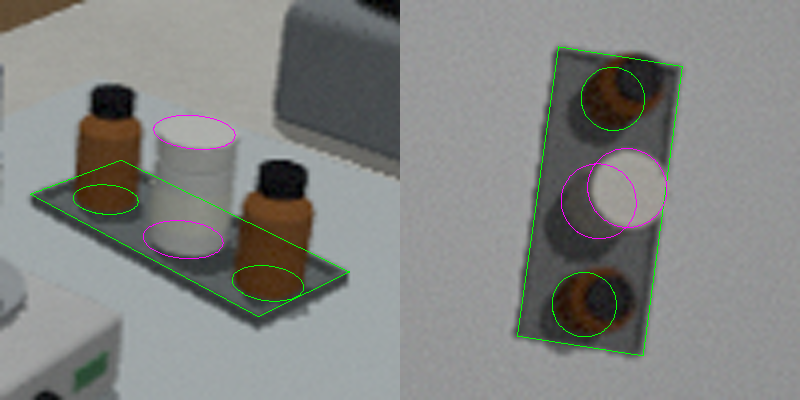

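View pics/h1s.png

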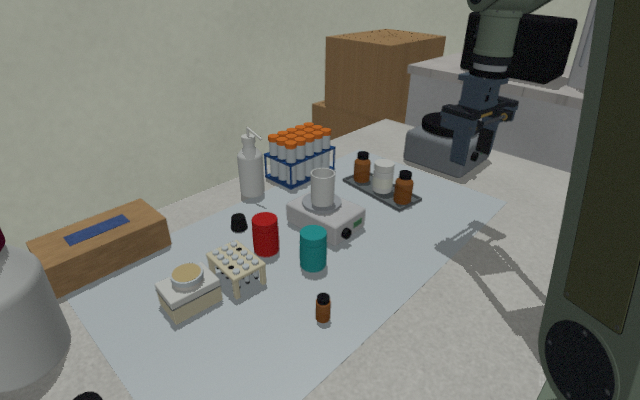

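View pics/h1t.png

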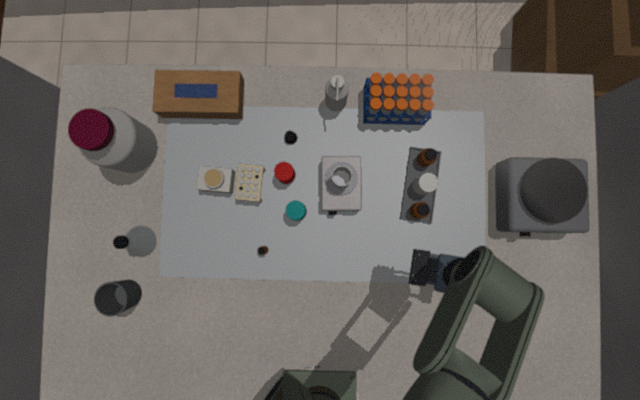

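```bash
python3 -c "
from workcell import env
print(env.job_done())"
```

```text
the job is handed in; nothing more can be done
None
```

I did the job in the order asked and handed it in at about 34 s of robot time, with the open gripper clear of everything. The last pictures show everything upright and in place. The positions below come from fits to both cameras, good to about 2 mm.

| Item | Last fit (x, y in mm) | Target (x, y in mm) | Error |
|---|---|---|---|
| Tip box, left of the rack | (627.6, 300.9), about −0.08 rad | (627.5, 299.9), −0.076 rad | about 1 mm; gap about 15–16 mm |
| Dish on the box | (628.6, 297.5) | (627.6, 300.9) | about 3 mm towards the rack |
| Beaker on the stirrer plate | (632.3, −50.2) | (633.5, −49.5) | about 1–2 mm |
| White jar between the amber bottles | (626.6, −283.2) | (628.8, −281.2) | about 3 mm |

- **Left uncorrected:** I did not regrasp the dish or the jar, because I judged about 3 mm close enough.
- **Left alone:** the vial and stopper show no shift beyond measuring noise, and I never went near the red and turquoise jars.
- **Checks that disagreed:**
  - The last side-view outline of the rack fitted badly and gave a yaw of −0.137 rad. I kept −0.076 rad from the rack's top edges in both views.
  - The first side-view fit of the stirrer plate was also off, by about 10 mm, so I relied on the top view and an overlay.
  - As the jar touched the tray floor I saw a brief contact force of about 7 N. That is well under the limits, and it stands upright.

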